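Lay the bead case on the felt mat

ROBOT

A 7-joint arm with a two-finger parallel gripper is mounted at the origin on the work surface. World frame = base frame: x ahead of the robot, y to its left, z up, the work surface at z = 0. Lengths are in mm, angles in rad, forces in N, time in s.
With the tool pointing down it reaches from about 400 to 875 mm from the base axis. Payload 4.4 kg.
Tool frame: the origin (TCP) lies midway between the tips of the shut fingers; the grasp point (between the pads) lies ctrl.grip_depth behind it (ctrl.grip_depth is the distance from the TCP to the grasp point, in mm); z points along the fingers, y is the line along which they close (so a half turn about z gives the same grasp; the last joint's range is limited). The gripper opens to 85 mm and grips with 20 to 120 N. Pads are 22 mm wide; open, the fingers measure 114 mm over their backs; the gripper's body (76 mm by 85 mm) begins 54 mm behind the grasp point. The pads swing forward as they close: fully open they stand 13 mm farther back than shut.
Start: joints at [1.142, 0.628, 0.038, 1.517, -0.027, 0.996, -0.02], TCP at [230.709, -607.693, 231.313] pointing down, gripper open.
Joint ranges: [-3.06, 3.06], [-0.37, 2.12], [-1.25, 1.32], [0.18, 2.47], [-1.1, 4.24], [0.23, 1.98], [-2.94, 2.94]. Speed limits (rad/s): [2.57, 2.57, 3.14, 3.14, 3.14, 3.14, 3.14].

INTERFACE

Orientations are given as [roll, pitch, yaw] about the fixed x, y, z axes, in that order (R = Rz(yaw) Ry(pitch) Rx(roll)).
In Python, from cell import ctrl gives the robot as it stands.
- The arm moves only by the tool carry_out, never from a script. Its argument "deltas" is one flat list of numbers, 7 for each row, row after row: the turn, a rotation vector about the tool's x, y, z in degrees, then the shift along the tool's x, y, z in m, then the closure, from -1 (fully open) to 1 (shut). In form: [wx, wy, wz, dx, dy, dz, claw, wx, wy, wz, dx, dy, dz, claw, ...]. A call has 1 to 12 rows; each row shifts and turns the commanded pose from where the row before left it, along the tool's axes as they then stand; what a row does not reach is not made up. A row lasts 1/8 s, in which the tool goes at most 62.5 mm and 10.7 degrees, less where a joint would pass 70% of its speed; a pose out of reach is approached as far as the arm can. A call with a gripper value outside its range is refused whole. The fingers move at their own pace and stop on an object; the grip force is fixed at half the most. Time passes only in rows, so rows that do not move let the fingers close. It gives the time, the measured TCP pose, the force, the opening and the grip force at its end, in the units of the state.
- ctrl.read_state(): the state, without advancing time (a new reading comes with each control period).
- ctrl.get_image(name): name is "scene" or "top"; returns the picture (420x560x3 uint8, red, green, blue); there is no depth.
- ctrl.calibration(name): a dict with "mtx" (3x3 intrinsics, pixels), "R" (3x3) and "t" (3): a world point X has camera coordinates R X + t. Camera axes: x right, y down, z forward; pixel columns grow to the right and rows downward; lengths in mm; the calibration is good to about 2 mm. A picture is of the moment at which its call begins. calibration takes no time and is no camera call.
- ctrl.finish_job(): hands the job in; it is judged then, once.
The state is a dict: "clock": time; "qpos": joint angles; "qd": joint speeds; "tau": joint torques, N m; "eef_pos": TCP position; "tool_rot": TCP orientation; "force": force on the tool from outside, world axes, zero at the start; "torque": the same for the moment, N m; "width": finger opening in mm; "gripper_force": force on a finger pad.
Only numpy, scipy, OpenCV 4.12 (cv2) and the standard library are available. Lean on these libraries where they do the work, as an engineer would, in place of code of your own. Each camera call takes 0.05 s, during which the arm holds its last target. There are 200 camera calls.

TASK

The latches of the large standing bead case are weak, so do not grip it or pick it up, and do not shove it hard: with your fingertips slide it along the table, still upright, until its foot is on the grey felt mat, then push it near its top so that it tips over away from your fingers, over the mat, and lands flat, lid up and wholly on the mat. Leave the small case, the tubs, the bead wheel and the spool where they stand.

Things in the scene. Friction and masses are not known exactly. Their poses are not given: they have to be found in the camera images.
- mat: Thin grey felt mat with a pale seam 6 mm inside its edge, 135 mm (its x) by 215 mm (its y), 1 mm thick, fixed flat on the table; things slide onto it with no step. Origin at its centre on the table. Its x axis points away from the side where the large bead case stands: the case starts off the mat's edge at x = -67.5 mm (mat frame).
- case: Large closed bead case, clear plastic full of beads, 3 by 5 compartments, about 300 g, standing on its long hinge edge like a book: 40 mm thick (its x), 165 mm long (its y), 80 mm high (z). Origin at the centre of its foot. Its x points to the mat within 0.3 rad: base = +x face, lid = -x face. At first the foot's +x edge is 25 to 50 mm short of the mat at mid-length.
- foot_l (a point): Corner of the case's foot at its +x face, +y end (20, 82.5, 0 mm in the case's frame). The case tips over the foot edge from here to foot_r, which slips only a few mm as the case falls; it ends lying on its base, lid up, 40 mm high, reaching 80 mm along the fall.
- foot_r (a point): Corner of the case's foot at its +x face, -y end (20, -82.5, 0 mm in the case's frame). Friction with table and mat is about 0.5 to 0.7: pushed on its lid face lower than about 25 mm above the table, the case slides upright.
- top_l (a point): Top corner of the case's +x face, +y end (20, 82.5, 80 mm in the case's frame). Pushed on its lid face above about 45 mm the case tips instead of sliding, and leaning past about 0.46 rad it falls by itself.
- top_r (a point): Top corner of the case's +x face, -y end (20, -82.5, 80 mm in the case's frame).
- small_case: Small bead case of clear plastic, 2 by 4 compartments, loose, standing on edge beside the mat's -y end: 22 mm thick (its x), 110 mm long (its y), 62 mm high. Origin at the centre of its foot. Not to be disturbed.
- tubs: Two round screw-top bead tubs stacked and clipped into one piece, loose, standing beside the mat's +y end: 74 mm across, 105 mm high. Origin at the centre of the underside. Not to be disturbed.
- wheel: Round flat bead box with 8 sectors, loose, lying beyond the mat's +x edge: 110 mm across, 24 mm high. Origin at the centre of the underside. Not to be disturbed.
- spool: Spool of cord, loose, lying flat off the mat's corner beyond the case's +y end: 62 mm across, 28 mm high. Origin at the centre of the underside. Not to be disturbed.
Not all that is in view belongs to the job. Leave any purple or red look-alike of the case alone.

How it is judged:
By the outcome, as a careful person would: the job done as asked, in the order asked, and still so for the second after the job is handed in, with the robot touching nothing.
It also fails if it takes over 45 s, if anything falls off the work surface, if the arm or the gripper's body presses on something with over 40 N, if the wrist force passes 120 N, or if a joint passes its speed limit or range.

## Working session

There is one attempt and no reset: what is moved stays moved. The work goes in short steps, Python scripts to look and compute and a tool call to move; the robot and the scene stay as the last step left them, time stands still between calls to the robot, and variables do not carry over. Pictures are saved under pics/ and viewed, at most 10 in all, crops included, and the job is handed in when it is done.

Besides the shell and the picture viewer there is one more tool, called after "Request:" as name(argument=value, ...), one argument or row to a line, values as JSON. carry_out: Moves the arm, as the interface text tells. Its arguments: {"type":"object","properties":{"deltas":{"type":"array"}},"required":["deltas"]}

```bash
mkdir -p pics; ls; python3 - <<'E'
from cell import ctrl
import cv2
for n in("scene","top"):
    cv2.imwrite(f"pics/{n}0.png",ctrl.get_image(n)[:,:,::-1])
    c=ctrl.calibration(n);print(n,c)
s=ctrl.read_state();print(s, ctrl.grip_depth)
E
```

```text
pics
scene {'mtx': array([[504.26419958,   0.        , 277.19015669],
       [  0.        , 504.26419958, 213.40701928],
       [  0.        ,   0.        ,   1.        ]]), 'R': array([[-0.81431445,  0.58020875,  0.01580457],
       [ 0.40620326,  0.58912754, -0.69851818],
       [-0.41459727, -0.56239358, -0.71541775]]), 't': array([ 477.34473772, -168.0508822 , 1340.14238415])}
top {'mtx': array([[509.6332142 ,   0.        , 272.82951843],
       [  0.        , 509.6332142 , 205.23736236],
       [  0.        ,   0.        ,   1.        ]]), 'R': array([[-0.01204245, -0.99991968,  0.00395079],
       [-0.99513548,  0.0115983 , -0.09783073],
       [ 0.09777705, -0.0051097 , -0.99519523]]), 't': array([   4.69170972,  607.07568313, 1163.84264265])}
{'clock': 0.1, 'qpos': array([ 1.14221848,  0.62925695,  0.03846377,  1.51827721, -0.02702922,
        0.99629418, -0.01999155]), 'qd': array([-1.04607359e-03, -2.63517320e-03,  9.05179491e-06, -2.16986438e-03,
        2.46190754e-04,  4.93930211e-04,  2.97374995e-04]), 'tau': array([ 2.84104499e-03, -5.64534187e+01,  1.23084571e+00, -1.93977034e+01,
        1.14080802e-02,  5.40000445e-03, -6.60683327e-06]), 'eef_pos': array([ 230.49311022, -607.15758022,  230.47629046]), 'tool_rot': array([-3.13987522e+00,  4.35239512e-06,  3.62754811e-01]), 'force': array([ 0.44967598, -0.28082964, -0.36767973]), 'torque': array([ 0.00260226, -0.00215546, -0.00089224]), 'gripper_force': 0.0, 'width': 85.41967897166165} 18.700000000000003
```

View pics/scene0.png

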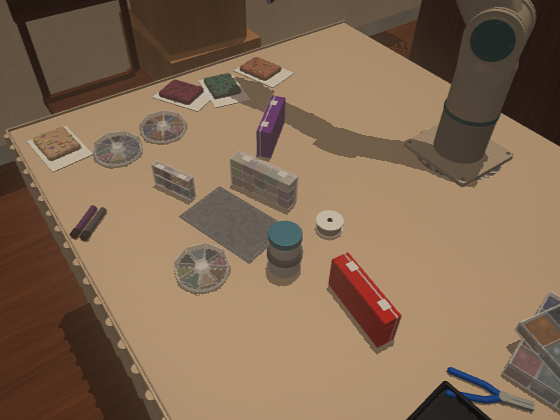

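View pics/top0.png

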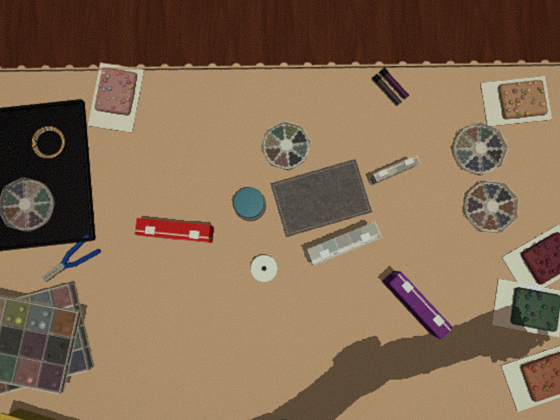

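Scene: the candidates are the clear case at scene (263,180) / top (343,243), the purple one at top (417,303), the red one at top (174,230) and the small clear case at top (394,168). The clear one at (343,243) is the target: it is large, full of beads and stands just off the mat's near long edge. I'll confirm it in an enlarged crop.

```bash
cat > h.py <<'E'
import numpy as np, cv2
from cell import ctrl
def ray(n,uv):
    c=ctrl.calibration(n);R=c["R"];d=R.T@np.linalg.inv(c["mtx"])@np.array([uv[0],uv[1],1.]);return -R.T@c["t"],d
def on(n,uv,z):
    o,d=ray(n,uv);return (o+d*(z-o[2])/d[2])
def proj(n,X):
    c=ctrl.calibration(n);p=c["mtx"]@(c["R"]@np.asarray(X,float)+c["t"]);return p[:2]/p[2]
def tri(a,b):
    o1,d1=ray("scene",a);o2,d2=ray("top",b)
    s=np.linalg.lstsq(np.c_[d1,-d2],o2-o1,rcond=None)[0];p,q=o1+d1*s[0],o2+d2*s[1];return (p+q)/2,np.linalg.norm(p-q)
E
python3 - <<'E'
from h import *
t=cv2.imread("pics/top0.png");s=cv2.imread("pics/scene0.png")
h=cv2.cvtColor(t,cv2.COLOR_BGR2HSV)
m=((h[...,1]<50)&(h[...,2]<140)).astype(np.uint8);m[:150]=0;m[245:]=0;m[:,:265]=0;m[:,380:]=0
m=cv2.morphologyEx(m,cv2.MORPH_OPEN,np.ones((5,5)))
c=max(cv2.findContours(m,0,2)[0],key=cv2.contourArea);r=cv2.minAreaRect(c);print(r)
for p in cv2.boxPoints(r):print(p,on("top",p,1).round(1))
a=cv2.resize(t[195:270,290:390],None,fx=8,fy=8,interpolation=cv2.INTER_CUBIC)
b=cv2.resize(s[140:220,220:310],None,fx=7,fy=7,interpolation=cv2.INTER_CUBIC)
cv2.imwrite("pics/ct.png",a);cv2.imwrite("pics/cs.png",b)
E
```

```text
((320.5601806640625, 197.31661987304688), (54.33171081542969, 87.09132385253906), 74.47589111328125)
[271.33237 182.79655] [6.643e+02 3.000e-01 1.000e+00]
[355.24643 159.4871 ] [ 718.9 -203.6    1. ]
[369.788   211.83669] [ 591.3 -234.9    1. ]
[285.87393 235.14613] [537.9 -32.9   1. ]
```

View pics/ct.png

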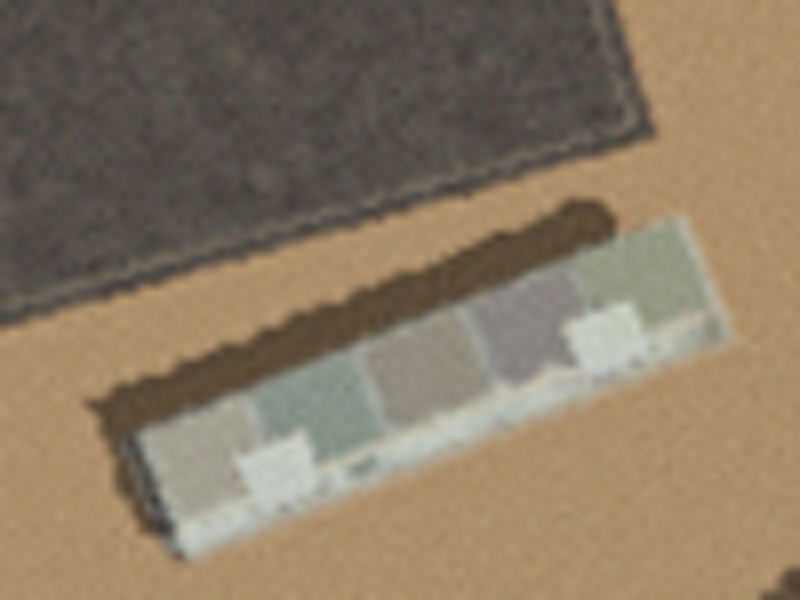

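View pics/cs.png

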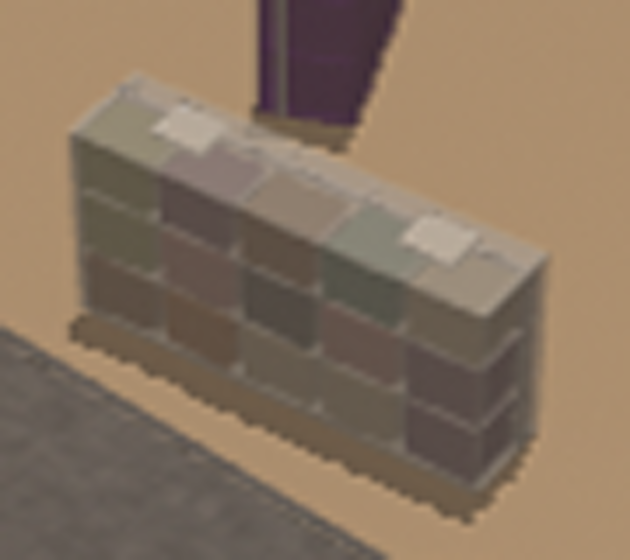

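The crops confirm it: a clear 3-by-5 case with two white latches. Top-face corners in the top view are at about (307,249), (375,222), (382,238) and (313,265); foot corners in the scene view are (288,210) and (233,184).

```bash
python3 - <<'E'
from h import *
P={'tl':((289.6,185.4),(306.9,249)),'tr':((230.3,159),(375.4,222.1)),'bl':((298.1,176.9),(312.9,264.8)),'br':((239.6,150.4),(381.6,237.9))}
for k,(a,b) in P.items():
    X,e=tri(a,b);print(k,X.round(1),e.round(1),'top@80',on('top',b,80).round(1)[:2],'scene@80',on('scene',a,80).round(1)[:2])
for k,a in {'fl':(287.9,209.6),'fr':(232.6,184.3)}.items():print(k,on('scene',a,0).round(1))
T=np.array([on('top',P[k][1],80)[:2] for k in P]);c=T.mean(0);d=T[[0,2]].mean(0)-T[[1,3]].mean(0);th=np.arctan2(-d[0],d[1])
print('case c',c.round(1),'yaw',th.round(3),'len',np.linalg.norm(d))
M=np.array([on('top',p,1)[:2] for p in [(271.3,182.8),(355.2,159.5),(369.8,211.8),(285.9,235.1)]]);mc=M.mean(0)
dy=M[0]-M[1]+M[3]-M[2];mt=np.arctan2(-dy[0],dy[1]);print('mat',mc.round(1),mt.round(3))
R=np.array([[np.cos(mt),np.sin(mt)],[-np.sin(mt),np.cos(mt)]])
print('case in mat',R@(c-mc),th-mt)
for n,uv,z in[('tubs',(249.5,203.5),105),('wheel',(286,146),24),('spool',(263.5,268),28),('small',(394,168),62)]:
    X=on('top',uv,z)[:2];print(n,X.round(0),'mat',(R@(X-mc)).round(0))
E
```

```text
tl [502.1 -75.9  76.8] 3.7 top@80 [503.4 -76.9] scene@80 [502.9 -71.8]
tr [ 560.4 -231.3   73.7] 3.8 top@80 [ 561.6 -231.3] scene@80 [ 562.9 -223.2]
bl [467.4 -89.2  74.7] 2.4 top@80 [468.4 -89.5] scene@80 [470.3 -83.7]
br [ 525.4 -244.4   74.9] 2.3 top@80 [ 526.1 -244. ] scene@80 [ 527.9 -237.9]
fl [501.6 -75.7   0. ]
fr [ 561.4 -222.6    0. ]
case c [ 514.9 -160.4] yaw 0.359 len 164.9535785447871
mat [ 628.1 -117.7] 0.26
case in mat [-120.42405291  -12.10309607] 0.09872622905892181
tubs [604.  49.] mat [ 20. 167.]
wheel [749. -36.] mat [138.  48.]
spool [461.  21.] mat [-125.  177.]
small [ 687. -282.] mat [  14. -173.]
```

Request:
carry_out(
  deltas=[0,0,0,0.0316,-0.027,0,-1,0,0,0,0.0316,-0.027,0,-1,0,0,0,0.0316,-0.027,0,-1,0,0,0,0.0316,-0.027,0,-1,0,0,0,0.0316,-0.027,0,-1,0,0,0,0.0316,-0.027,0,-1,0,0,0,0.0316,-0.027,0,-1,0,0,0,0.0316,-0.027,0,-1,0,0,0,0.0316,-0.027,0,-1,0,0,0,0.0316,-0.027,0,-1,0,0,0,0.0316,-0.027,0,-1,0,0,0,0.0316,-0.027,0,-1],
)

```text
clock: 1.6
eef_pos: [470.6, -168.9, 231.1]
tool_rot: [-3.141, 0.0, 0.363]
force: [-0.4, 0.3, 0.1]
width: 85.5
gripper_force: 0.0
```

Request:
carry_out(
  deltas=[0,7,0,0,0,0,-1,0,7,0,0,0,0,-1,0,7,0,0,0,0,-1,0,7,0,0,0,0,-1,0,7,0,0,0,0,-1,0,0,0,0,0,0,-1],
)

```text
clock: 2.35
eef_pos: [470.4, -168.2, 229.4]
tool_rot: [-3.128, -0.555, 0.357]
force: [0.9, -0.2, -0.2]
width: 85.5
gripper_force: 0.0
```

```bash
python3 - <<'E'
from h import *
s=ctrl.read_state()
for k in('qpos','qd','eef_pos','tool_rot'):print(k,s[k].round(3))
E
```

```text
qpos [ 1.06   0.406 -0.618  2.265 -0.833  0.268  0.093]
qd [-0.086 -0.022  0.039 -0.049  0.099  0.025 -0.115]
eef_pos [ 470.392 -168.162  229.427]
tool_rot [-3.128 -0.555  0.357]
```

Request:
carry_out(
  deltas=[0,0,0,-0.0105,0,0.017,-1,0,0,0,-0.0105,0,0.017,-1,0,0,0,-0.0105,0,0.017,-1,0,0,0,-0.0105,0,0.017,-1,0,0,0,-0.0105,0,0.017,-1,0,0,0,-0.0105,0,0.017,-1,0,0,0,0,0,0,-1],
)

```text
clock: 3.22
eef_pos: [477.5, -190.0, 145.9]
tool_rot: [-3.078, -0.519, 0.364]
force: [0.5, -0.2, 0.1]
width: 85.5
gripper_force: 0.0
```

```bash
python3 - <<'E'
from h import *
s=ctrl.read_state()
for k in('qpos','eef_pos','tool_rot','force'):print(k,s[k].round(3))
E
```

```text
qpos [ 0.956  0.594 -0.461  2.238 -1.099  0.233  0.47 ]
eef_pos [ 477.499 -190.01   145.946]
tool_rot [-3.078 -0.519  0.364]
force [ 0.549 -0.218  0.145]
```

```bash
cat >> h.py <<'E'
from scipy.spatial.transform import Rotation as Ro
def go(pos=None,rpy=None):
    s=ctrl.read_state();R=Ro.from_euler('xyz',s['tool_rot']);T=R if rpy is None else Ro.from_euler('xyz',rpy)
    print('turn deg',np.degrees((R.inv()*T).as_rotvec()).round(2))
    if pos is not None:
        d=np.array(pos)-s['eef_pos'];print('shift(now axes)',R.inv().apply(d).round(1),'(target axes)',T.inv().apply(d).round(1))
E
python3 - <<'E'
from h import *
go(None,[np.pi,-.28,.36])
E
```

```text
turn deg [ -3.73 -13.69   0.66]
```

Request:
carry_out(
  deltas=[-0.93,-3.42,0.17,0,0,0,-0.4,-0.93,-3.42,0.17,0,0,0,-0.4,-0.93,-3.42,0.17,0,0,0,-0.4,-0.93,-3.42,0.17,0,0,0,-0.4,0,0,0,0,0,0,-0.4],
)

```text
clock: 3.85
eef_pos: [479.0, -187.5, 147.6]
tool_rot: [3.139, -0.282, 0.367]
force: [-0.5, 0.3, -0.0]
width: 59.5
gripper_force: 0.0
```

```bash
python3 - <<'E'
from h import *
s=ctrl.read_state()
for k in('qpos','eef_pos','tool_rot','force','width'):print(k,np.round(s[k],3))
go([465,-171.5,60],[np.pi,-.28,.36])
E
```

```text
qpos [ 0.392  0.512  0.091  2.163 -0.759  0.369 -0.038]
eef_pos [ 478.951 -187.542  147.592]
tool_rot [ 3.139 -0.282  0.367]
force [-0.472  0.348 -0.014]
width 59.548
turn deg [ 0.03 -0.11  0.36]
shift(now axes) [-31.4 -20.2  82.1] (target axes) [-31.3 -19.9  82.1]
```

Request:
carry_out(
  deltas=[0,0,0,-0.0036,-0.0017,0.011,-0.4,0,0,0,-0.0036,-0.0017,0.011,-0.4,0,0,0,-0.0036,-0.0017,0.011,-0.4,0,0,0,-0.0036,-0.0017,0.011,-0.4,0,0,0,-0.0036,-0.0017,0.011,-0.4,0,0,0,-0.0036,-0.0017,0.011,-0.4,0,0,0,-0.0036,-0.0017,0.011,-0.4,0,0,0,-0.0036,-0.0017,0.011,-0.4,0,0,0,-0.0036,-0.0017,0.011,-0.4,0,0,0,-0.0036,-0.0017,0.011,-0.4,0,0,0,0,0,0,-0.4],
)

```text
clock: 5.22
eef_pos: [479.5, -186.5, 52.6]
tool_rot: [-3.109, -0.252, 0.361]
force: [0.2, 0.6, 0.7]
width: 60.0
gripper_force: 0.0
```

```bash
python3 - <<'E'
from h import *
s=ctrl.read_state()
for k in('qpos','eef_pos','tool_rot','force','width'):print(k,np.round(s[k],3))
go([467.9,-170.5,7],[np.pi,-.28,.36])
a=ctrl.get_image('scene')[110:230,190:330];b=ctrl.get_image('top')[170:290,270:410]
cv2.imwrite('pics/p1.png',cv2.resize(np.vstack([a,b])[:,:,::-1],None,fx=2.5,fy=2.5,interpolation=cv2.INTER_CUBIC)[:, :])
E
```

```text
qpos [ 0.453  0.709  0.003  2.175 -1.1    0.233  0.323]
eef_pos [ 479.512 -186.54    52.558]
tool_rot [-3.109 -0.252  0.361]
force [0.188 0.558 0.691]
width 60.015
turn deg [-1.87  1.6   0.04]
shift(now axes) [-16.4 -17.7  43.4] (target axes) [-17.6 -19.1  42.3]
```

View pics/p1.png

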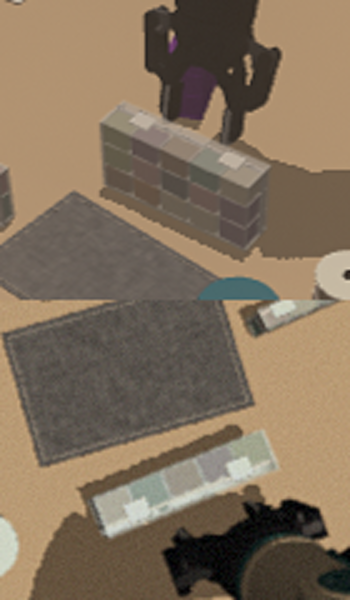

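Picture: both fingers hover behind the lid face (scene crop ~ (165,110) and (235,130)) and the case is unmoved. Wrist joints hit their limits at this tilt, so I'll use less tilt and close the fingers more.

```bash
python3 - <<'E'
from h import *
go([466,-171,70],[np.pi,-.12,.36])
E
```

```text
turn deg [-1.84 -7.59  0.2 ]
shift(now axes) [ -2.6 -19.8 -17.5] (target axes) [ -5.  -19.2 -17.6]
```

Request:
carry_out(
  deltas=[-0.62,-2.53,0.07,-0.0013,-0.0065,-0.0058,0.3,-0.62,-2.53,0.07,-0.0013,-0.0065,-0.0058,0.3,-0.62,-2.53,0.07,-0.0013,-0.0065,-0.0058,0.3,0,0,0,0,0,0,0.3,0,0,0,0,0,0,0.3],
)

```text
clock: 5.95
eef_pos: [465.7, -171.5, 69.8]
tool_rot: [3.141, -0.121, 0.36]
force: [-0.3, 0.4, -0.4]
width: 30.1
gripper_force: 0.0
```

```bash
python3 - <<'E'
from h import *
s=ctrl.read_state()
for k in('qpos','eef_pos','tool_rot','force','width'):print(k,np.round(s[k],3))
go([464,-172,12],[np.pi,-.12,.36])
E
```

```text
qpos [ 0.129  0.686  0.33   2.164 -0.92   0.364  0.042]
eef_pos [ 465.67  -171.545   69.755]
tool_rot [ 3.141 -0.121  0.36 ]
force [-0.31   0.362 -0.387]
width 30.115
turn deg [ 0.05 -0.04 -0.01]
shift(now axes) [-8.7 -0.2 57.1] (target axes) [-8.6 -0.2 57.1]
```

Request:
carry_out(
  deltas=[0,0,0,-0.0015,0,0.0095,0.3,0,0,0,-0.0015,0,0.0095,0.3,0,0,0,-0.0015,0,0.0095,0.3,0,0,0,-0.0015,0,0.0095,0.3,0,0,0,-0.0014,0,0.0095,0.3,0,0,0,-0.0014,0,0.0095,0.3,0,0,0,0,0,0,0.3],
)

```text
clock: 6.82
eef_pos: [465.8, -173.3, 13.7]
tool_rot: [-3.138, -0.116, 0.36]
force: [-0.4, -0.6, -0.2]
width: 29.9
gripper_force: 0.0
```

```bash
python3 - <<'E'
from h import *
s=ctrl.read_state()
for k in('qpos','eef_pos','tool_rot','force','width'):print(k,np.round(s[k],3))
go([480,-166,12],[np.pi,-.12,.36])
E
```

```text
qpos [ 0.232  0.787  0.182  2.169 -1.099  0.233  0.225]
eef_pos [ 465.784 -173.324   13.706]
tool_rot [-3.138 -0.116  0.36 ]
force [-0.354 -0.619 -0.163]
width 29.851
turn deg [-0.18  0.24 -0.03]
shift(now axes) [15.6 -1.8  3.5] (target axes) [15.6 -1.8  3.6]
```

Request:
carry_out(
  deltas=[0,0,0,0.005,0,0.0006,0.3,0,0,0,0.005,0,0.0006,0.3,0,0,0,0.005,0,0.0006,0.3,0,0,0,0.003,0,0.0004,0.3,0,0,0,0.003,0,0.0004,0.3,0,0,0,0.003,0,0.0004,0.3,0,0,0,0.003,0,0.0004,0.3,0,0,0,0.003,0,0.0004,0.3,0,0,0,0.003,0,0.0004,0.3,0,0,0,0.003,0,0.0004,0.3,0,0,0,0.003,0,0.0004,0.3,0,0,0,0.003,0,0.0004,0.3],
)

```text
clock: 8.32
eef_pos: [505.6, -158.2, 13.9]
tool_rot: [-3.139, -0.116, 0.36]
force: [-3.4, -1.1, 2.2]
width: 29.7
gripper_force: 1.9
```

```bash
python3 - <<'E'
from h import *
s=ctrl.read_state()
for k in('qpos','eef_pos','tool_rot','force','width'):print(k,np.round(s[k],3))
A=ctrl.get_image('scene')[:,:,::-1];B=ctrl.get_image('top')[:,:,::-1]
cv2.imwrite('pics/s2.png',A);cv2.imwrite('pics/t2.png',B)
a=A[120:225,180:320];b=B[150:275,260:400]
cv2.imwrite('pics/p2.png',cv2.resize(np.hstack([np.pad(a,((0,20),(0,0),(0,0))),b]),None,fx=2.8,fy=2.8,interpolation=cv2.INTER_CUBIC))
E
```

```text
qpos [ 0.111  0.815  0.285  2.089 -1.05   0.324  0.103]
eef_pos [ 505.602 -158.164   13.879]
tool_rot [-3.139 -0.116  0.36 ]
force [-3.447 -1.125  2.191]
width 29.705
```

View pics/p2.png

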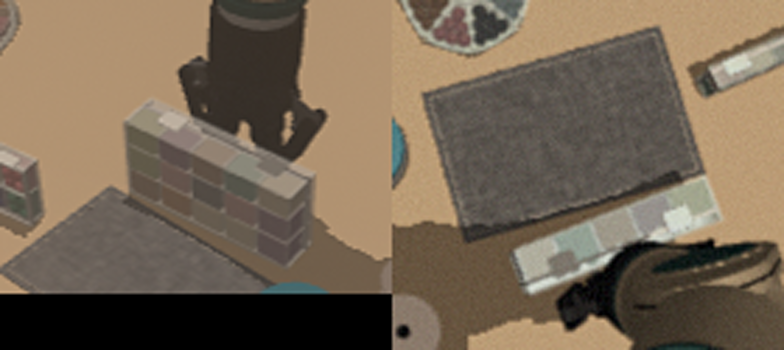

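The case is upright with both fingers on its lid face. Its top front edge in the top view runs from about (303,240) to (373,213).

```bash
cat >> h.py <<'E'
mc=np.array([628.1,-117.7]);mt=.26;Rm=np.array([[np.cos(mt),np.sin(mt)],[-np.sin(mt),np.cos(mt)]])
def edge(a,b,z=80):
    l,r=(Rm@(on('top',p,z)[:2]-mc) for p in(a,b));d=l-r
    print('l',l.round(1),'r',r.round(1),'mid',((l+r)/2).round(1),'len',np.linalg.norm(d).round(1),'yaw rel',np.arctan2(-d[0],d[1]).round(3))
E
python3 - <<'E'
from h import *
edge((306.9,249),(375.4,222.1));edge((302.9,240),(372.9,212.9))
print(Rm@(ctrl.read_state()['eef_pos'][:2]-mc))
E
```

```text
l [-110.    71.5] r [-93.5 -92.7] mid [-101.7  -10.6] len 165.0 yaw rel 0.1
l [-88.4  74.6] r [-72.2 -93.2] mid [-80.3  -9.3] len 168.6 yaw rel 0.096
[-128.24038294   -7.46521042]
```

Request:
carry_out(
  deltas=[0,0,0.5,0.0035,0,0.0004,0.3,0,0,0.5,0.0035,0,0.0004,0.3,0,0,0.5,0.0035,0,0.0004,0.3,0,0,0.5,0.0035,0,0.0004,0.3,0,0,0.5,0.0035,0,0.0004,0.3,0,0,0.5,0.0035,0,0.0004,0.3,0,0,0.5,0.0035,0,0.0004,0.3,0,0,0.5,0.0035,0,0.0004,0.3,0,0,0.5,0.0035,0,0.0004,0.3,0,0,0.5,0.0035,0,0.0004,0.3,0,0,0.5,0.0035,0,0.0004,0.3,0,0,0.2,0.0035,0,0.0004,0.3],
)

```text
clock: 9.93
eef_pos: [545.8, -145.1, 14.0]
tool_rot: [-3.127, -0.116, 0.259]
force: [-2.3, -0.5, -0.2]
width: 29.5
gripper_force: 0.9
```

```bash
python3 - <<'E'
from h import *
s=ctrl.read_state()
for k in('qpos','eef_pos','tool_rot','force','width'):print(k,np.round(s[k],3))
print(Rm@(s['eef_pos'][:2]-mc))
A=ctrl.get_image('scene')[:,:,::-1];B=ctrl.get_image('top')[:,:,::-1]
a=A[120:245,180:320];b=B[150:275,260:400]
cv2.imwrite('pics/p3.png',cv2.resize(np.hstack([a,b]),None,fx=2.8,fy=2.8,interpolation=cv2.INTER_CUBIC))
E
```

```text
qpos [ 0.003  0.854  0.39   1.999 -1.029  0.424 -0.088]
eef_pos [ 545.788 -145.141   13.975]
tool_rot [-3.127 -0.116  0.259]
force [-2.336 -0.489 -0.229]
width 29.507
[-86.59943946  -5.35755123]
```

View pics/p3.png

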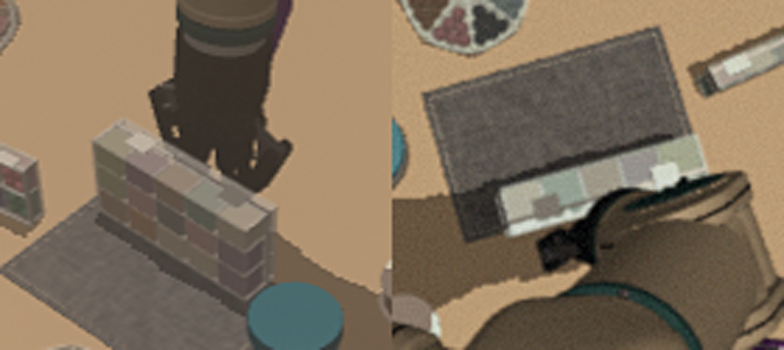

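The case is now partly on the mat and upright. Its top front edge in the top view runs from about (297.5,216.4) to (369,198).

```bash
python3 - <<'E'
from h import *
edge((297.5,216.4),(368.9,198.2))
# scene check: mat corners & case foot corners in scene px
f=lambda u,v:np.array([180+u/2.8,120+v/2.8])
for n,p in {'mat_+x-y':f(0,268),'mat_-x-y':f(97,197),'foot_l':f(250,298),'foot_r':f(99,215)}.items():print(n,(Rm@(on('scene',p,0)[:2]-mc)).round(1))
E
```

```text
l [-34.4  71.8] r [-38. -94.] mid [-36.2 -11.1] len 165.9 yaw rel -0.022
mat_+x-y [  64.8 -102.6]
mat_-x-y [ -47.5 -102.2]
foot_l [-42.5  74.7]
foot_r [-32.6 -85.2]
```

Request:
carry_out(
  deltas=[0,0,0,0.003,0,0.0004,0.3,0,0,0,0.003,0,0.0004,0.3,0,0,0,0.003,0,0.0004,0.3,0,0,0,0.003,0,0.0004,0.3,0,0,0,0.003,0,0.0004,0.3,0,0,0,0,0,0,0.3,0,0,0,-0.008,0,0,0.3,0,0,0,-0.008,0,0,0.3,0,0,0,-0.008,0,0,0.3],
)

```text
clock: 11.15
eef_pos: [536.6, -147.4, 10.9]
tool_rot: [-3.127, -0.116, 0.26]
force: [-0.5, -0.1, 1.4]
width: 29.8
gripper_force: 0.0
```

Request:
carry_out(
  deltas=[0,0,0,-0.002,0,-0.012,0.3,0,0,0,-0.002,0,-0.012,0.3,0,0,0,-0.002,0,-0.012,0.3,0,0,0,-0.002,0,-0.012,0.3,0,0,0,-0.002,0,-0.012,0.3,0,0,0,0,0,0,0.3],
)

```text
clock: 11.9
eef_pos: [521.5, -152.8, 70.4]
tool_rot: [-3.128, -0.117, 0.26]
force: [0.3, -0.2, 0.2]
width: 29.8
gripper_force: 0.0
```

```bash
python3 - <<'E'
from h import *
s=ctrl.read_state()
for k in('qpos','eef_pos','tool_rot','force','width'):print(k,np.round(s[k],3))
print(Rm@(s['eef_pos'][:2]-mc))
A=ctrl.get_image('scene')[:,:,::-1];B=ctrl.get_image('top')[:,:,::-1]
a=A[130:255,170:310];b=B[140:265,260:400]
cv2.imwrite('pics/p4.png',cv2.resize(np.hstack([a,b]),None,fx=2.8,fy=2.8,interpolation=cv2.INTER_CUBIC))
E
```

```text
qpos [-0.028  0.747  0.473  2.043 -0.928  0.494 -0.146]
eef_pos [ 521.506 -152.81    70.44 ]
tool_rot [-3.128 -0.117  0.26 ]
force [ 0.291 -0.154  0.244]
width 29.753
[-112.03727829   -6.52698273]
```

View pics/p4.png

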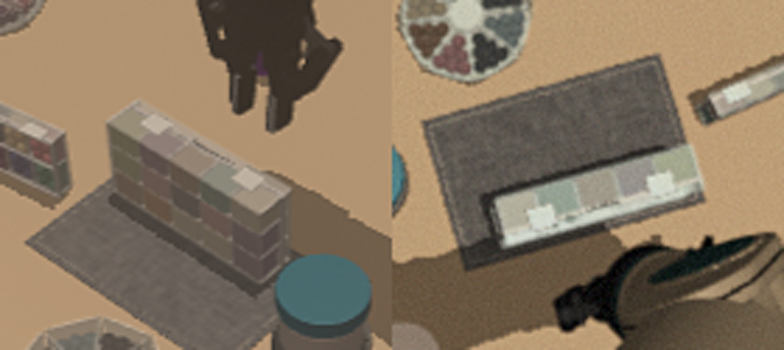

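The case stands upright and fully on the mat. Its top face in the top view is about (295,210), (366,192), (371,211), (300,229).

```bash
python3 - <<'E'
from h import *
edge((295.4,209.6),(366.4,192.1));edge((300,228.9),(371.4,211.1))
for n,p in {'foot_l':(263.6,232.9),'foot_r':(210.7,200.7),'mat +x-y':(180,216)}.items():print(n,(Rm@(on('scene',p,0)[:2]-mc)).round(1))
# predicted top-view px of mat corners for check
for x,y in[(67.5,107.5),(67.5,-107.5),(-67.5,-107.5),(-67.5,107.5)]:
    w=mc+Rm.T@np.array([x,y]);print(((proj('top',[*w,1])-[260,140])*2.8+[392,0]).round(0))
E
```

```text
l [-18.4  72.1] r [-23.3 -92.6] mid [-20.9 -10.2] len 164.8 yaw rel -0.029
l [-62.8  74.1] r [-67.4 -91.1] mid [-65.1  -8.5] len 165.2 yaw rel -0.028
foot_l [-19.3  77.7]
foot_r [-15.9 -84.2]
mat +x-y [  65.4 -101.9]
[420. 118.]
[659.  52.]
[704. 202.]
[462. 270.]
```

Request:
carry_out(
  deltas=[0,0,0,0.008,0.001,0.002,0.3,0,0,0,0.008,0.001,0.002,0.3,0,0,0,0.008,0.001,0.002,0.3,0,0,0,0.008,0,0.001,0.3,0,0,0,0.003,0,0.0004,0.3,0,0,0,0.003,0,0.0004,0.3,0,0,0,0.003,0,0.0004,0.3,0,0,0,0.003,0,0.0004,0.3,0,0,0,0.003,0,0.0004,0.3,0,0,0,0.003,0,0.0004,0.3],
)

```text
clock: 13.25
eef_pos: [571.0, -142.4, 65.8]
tool_rot: [-3.127, -0.116, 0.26]
force: [-1.0, 0.2, 1.0]
width: 29.7
gripper_force: 0.6
```

Request:
carry_out(
  deltas=[0,0,0,0.003,0,0.0004,0.3,0,0,0,0.003,0,0.0004,0.3,0,0,0,0.003,0,0.0004,0.3,0,0,0,0.003,0,0.0004,0.3,0,0,0,0.003,0,0.0004,0.3,0,0,0,0.003,0,0.0004,0.3,0,0,0,0.003,0,0.0004,0.3,0,0,0,0.003,0,0.0004,0.3],
)

```text
clock: 14.25
eef_pos: [594.5, -135.9, 65.3]
tool_rot: [-3.127, -0.116, 0.26]
force: [-0.0, -0.2, 0.2]
width: 30.0
gripper_force: 0.0
```

```bash
python3 - <<'E'
from h import *
s=ctrl.read_state()
print(s['force'].round(2),s['eef_pos'],Rm@(s['eef_pos'][:2]-mc))
A=ctrl.get_image('scene')[:,:,::-1];B=ctrl.get_image('top')[:,:,::-1]
a=A[130:255,170:310];b=B[140:265,260:400]
cv2.imwrite('pics/p5.png',cv2.resize(np.hstack([a,b]),None,fx=2.8,fy=2.8,interpolation=cv2.INTER_CUBIC))
E
```

```text
[-0.01 -0.18  0.23] [ 594.50814803 -135.89195995   65.33926106] [-37.13962819  -8.94471593]
```

View pics/p5.png

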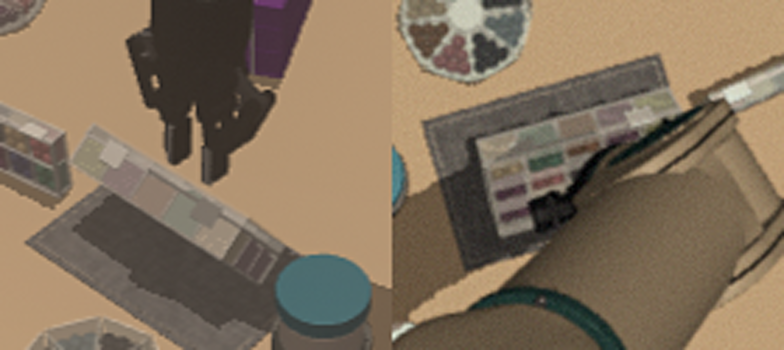

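The picture, taken mid-fall, shows the case leaning far past balance, clear of the fingers and tipping over the mat. I'll retreat back and up.

Request:
carry_out(
  deltas=[0,0,0,0,0,0,0.3,0,0,0,0,0,0,0.3,0,0,0,-0.01,0,-0.02,0.3,0,0,0,-0.02,0,-0.025,0.3,0,0,0,-0.025,0,-0.025,0.3,0,0,0,-0.025,0,-0.025,0.3,0,0,0,-0.025,0,-0.025,0.3,0,0,0,-0.025,0,-0.025,0.3,0,0,0,0,0,0,0.3],
)

```text
clock: 15.48
eef_pos: [452.3, -176.9, 196.8]
tool_rot: [-3.128, -0.119, 0.256]
force: [1.0, -0.7, 0.4]
width: 29.8
gripper_force: 0.0
```

```bash
python3 - <<'E'
from h import *
s=ctrl.read_state();print(s['force'].round(2),s['eef_pos'].round(0))
A=ctrl.get_image('scene')[:,:,::-1];B=ctrl.get_image('top')[:,:,::-1]
a=A[130:270,160:300];b=B[130:270,260:400]
cv2.imwrite('pics/p6.png',cv2.resize(np.hstack([a,b]),None,fx=2.8,fy=2.8,interpolation=cv2.INTER_CUBIC))
E
```

```text
[ 0.97 -0.72  0.41] [ 452. -177.  197.]
```

View pics/p6.png

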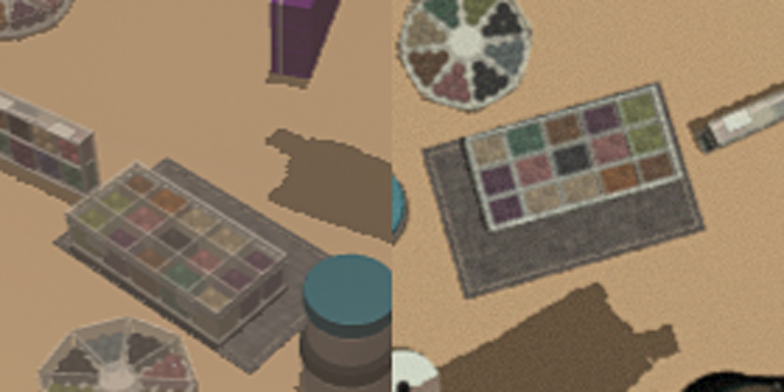

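The case lies flat, lid up, on the mat. I'll check the margins from the lid corners in the top view (crop (465,139), (657,84), (490,229), (682,179)) and the foot of the far face in the scene crop.

```bash
python3 - <<'E'
from h import *
f=lambda u,v:((u-392)/2.8+260,v/2.8+130);g=lambda u,v:(u/2.8+160,v/2.8+130)
edge(f(465,139),f(657,84),40);edge(f(490,229),f(682,179),40)
for n,p in {'far l base':g(220,345),'far r base':g(72,238),'mat +x+y':g(250,374),'mat +x-y':g(54,240)}.items():print(n,(Rm@(on('scene',p,0)[:2]-mc)).round(1))
# mat corners from top view, this picture
for p in[(424,150),(660,82),(704,230),(467,298)]:print((Rm@(on('top',f(*p),1)[:2]-mc)).round(1))
E
```

```text
l [57.9 71.1] r [ 59.5 -96.3] mid [ 58.7 -12.6] len 167.5 yaw rel 0.01
l [-20.1  71.6] r [-22.9 -93.6] mid [-21.5 -11. ] len 165.3 yaw rel -0.016
far l base [59.9 75.2]
far r base [ 54.7 -94.3]
mat +x+y [ 66.1 111.5]
mat +x-y [  65.8 -103.8]
[ 63.4 105. ]
[  65.9 -107.6]
[ -67.4 -107.4]
[-68.9 103.9]
```

Far edge at about x = +58.7 against 65 to 67.5, and the end at y = -95 against -107: wholly on the mat, with 7 mm or more to spare. The other items are where they were. Handing in.

```bash
python3 -c "
from cell import ctrl
print(ctrl.finish_job())"
```

```text
the job is handed in; nothing more can be done
None
```

The large bead case was slid upright onto the mat and tipped over; it lies flat, lid up and wholly on the mat with about 7 mm to spare. No neighbour was seen to move, and the job was handed in at about 15.6 s.

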